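# Lay a capacitor in the soldering cradle and clamp it

### The job

Pull the clamp of the soldering cradle open, lay the upright blue capacitor on its side in the cradle with its brass terminals towards the stop, then slide the clamp home so that the can is held between the clamp pad and the stop. Last, throw the red-balled lever over to switch on the fume fan. Do not drop the capacitor, squeeze it with more than 40 N in the clamp, or disturb the small black capacitor, the solder reel or the white pot.

Things in the scene. Friction and masses are not known exactly. Their poses are not given: they have to be found in the camera images.
- fixture: Soldering cradle, fixed: white base plate 110 (x) x 255 (y, from -180 to +75) x 15 mm high, origin on the bench. Along y lies an aluminium V cradle (y -52 to +45 mm) on a pedestal; the V is 40 mm wide over all, narrower than the can, edges 53 mm above the bench, so fingers pass down beside it as far as the base plate. Stop at +y, sliding clamp at -y. Yaw varies.
- cradle (a point): On the axis of a seated can (67 mm above the bench) at the inner face of the stop; axes as the fixture's, y from clamp to stop. A can that is home has its rim centre here and its underside centre at y = -90 mm. The stop is a U-shaped plate 44 mm wide, 8 thick, 62 mm above the bench at its sides, 51 in the middle; terminals look out through it.
- clamp (a joint): Sliding clamp of the cradle, m: 0 fully in (pad 82 mm from the stop), grows as it is pulled away from the stop (fixture -y) to 0.060 fully open. Slides with about 3 N of friction and stays where it is left. On the 90 mm can it stops at about 0.008. Starts nearly in.
- clamp_pad (a point): Centre of the clamp's round rubber pad face (19 mm across), on the axis of the cradle; it presses on the underside of the can. The upright clamp plate is 30 to 38 mm behind it, 44 mm wide, up to 86 mm above the bench. Axes as the fixture's.
- clamp_handle (a point): Top centre of the clamp's red upright round handle, 18 mm across, 61 mm tall, its top 97 mm above the bench; 68 mm behind the pad, 26 mm behind the clamp plate. Moves with the clamp. Axes as the fixture's.
- capacitor: Blue-sleeved can with a white stripe, 44 mm across, 90 mm tall, about 0.17 kg, standing upright at the start. Origin at the centre of its underside, z along its axis towards the terminals. Two brass terminals, 7 mm across, 10 mm long, 9 mm either side of the axis, stand on its top.
- capacitor_rim (a point): Centre of the can's top face, 90 mm from the underside, where the terminals stand. Axes as the can's.
- fan_switch (a joint): Toggle lever of the fume fan switch, rad: 0 leaning to the -x of its block (off), 1.0 leaning to +x (on). Stays where it is left; starts near 0.
- fan_switch_tip (a point): Centre of the red ball (26 mm across) on the end of the lever, 80 mm from the pivot; about 92 mm above the bench at either end of the swing, 102 mm midway.
- fan_switch_base: Grey block of the fan switch, 70 (x) x 50 (y) x 25 mm, fixed to the bench, origin under its centre. The lever pivots about its y axis, 22 mm above the bench over the origin, and swings from -x to +x. Its yaw varies. The black fan itself, 125 mm tall, stands fixed farther off, about 0.91 m from the robot base, ahead to the left.
- small_capacitor: Black can standing upright, 30 mm across, 50 mm tall, with two brass terminals 10 mm long; leave it alone. Origin at the centre of its underside. May stand where the blue one stood in another run.
- solder_reel: White-flanged solder reel lying flat, 60 mm across, 40 mm tall; leave it alone. Origin at the centre of its underside.
- tip_pot: White ceramic pot, 70 mm across, 40 mm tall; leave it alone. Origin at the centre of its underside.

How it is judged:
By the outcome, as a careful person would: the job done as asked, in the order asked, and still so for the second after the job is handed in, with the robot touching nothing.
It also fails if it takes over 72 s, if anything falls off the work surface, if the arm or the gripper's body presses on something with over 40 N, if the wrist force passes 120 N, or if a joint passes its speed limit or range.

### The arm

A 6-joint arm with a two-finger parallel gripper is mounted at the origin on the work surface. World frame = base frame: x ahead of the robot, y to its left, z up, the work surface at z = 0. Lengths are in m, angles in degrees, forces in N, time in s.
With the tool pointing down it reaches from about 0.4 to 0.825 m from the base axis. Payload 7 kg.
Tool frame: the origin (TCP) lies on the centre line of the jaws, within the pads' length; the fingertips stand 22 mm ahead of it and the grasp point (between the pads) lies 3 mm ahead of it (ctrl.finger_overhang is the distance from the TCP to the fingertips, in m); z points along the fingers, y is the line along which they close (so a half turn about z gives the same grasp; the last joint's range is limited). The gripper opens to 88 mm and grips with 3 to 60 N. Pads are 19 mm wide; open, the fingers measure 130 mm over their backs; the gripper's body (78 mm by 193 mm) begins 47 mm behind the grasp point.
Start: joints at [-52.363, 20.546, 0.682, 0, -70.136, -16.507], TCP at [0.243, -0.63, 0.226] pointing down, gripper open.
Joint ranges: [-176.03, 176.03], [-82.01, 121.73], [-58.28, 71.71], [-173.87, 95.51], [-174.79, -0.11], [-173.66, 173.66]. Speed limits (degrees/s): [136.94, 136.94, 172.46, 180, 180, 180].

### API

Orientations are given as [roll, pitch, yaw] about the fixed x, y, z axes, in that order (R = Rz(yaw) Ry(pitch) Rx(roll)).
In Python, from plant import ctrl gives the robot as it stands. The module is installed in compiled form; this text tells all that it offers.
- The arm moves only by the shell command python3 -m creep 'ROWS'. ROWS is JSON, a list of rows, each an object with "grip": the closure, from 0 (fully open) to 1 (shut); "delta_pos": the shift along the tool's x, y, z scaled (see below), a list of three; "rotation": the turn, a rotation vector about the tool's x, y, z scaled (see below), a list of three. A call has 1 to 5 rows; each row is the pose to reach, as a shift and turn from the pose commanded when the call began, along the tool's axes at that moment; what a row does not reach only later rows make up. The controller multiplies each number of a shift by 10 cm and each number of a turn by pi/2 rad. A row lasts 1/10 s, in which the tool goes at most 50 mm and 8.59 degrees, less where a joint would pass 70% of its speed; a pose out of reach is approached as far as the arm can. A call with a number of a shift or a turn outside -1 to 1 is refused whole. A call with a gripper value outside its range is refused whole. The fingers move at their own pace and stop on an object; the grip force is fixed at half the most. Time passes only in rows, so rows that repeat a pose let the fingers close. It gives the time, the measured TCP pose, the force, the opening and the grip force at its end, in the units of the state.
- ctrl.get_obs(): the state, without advancing time (a new reading comes with each control period).
- ctrl.snapshot(name): name is "side" or "top"; returns a dict with "color" (400x640x3 uint8, red, green, blue), "intrinsics" (3x3 intrinsics, pixels), "R" (3x3) and "t" (3): a world point X has camera coordinates R X + t. Camera axes: x right, y down, z forward; pixel columns grow to the right and rows downward; lengths in m; the calibration is good to about 2 mm. A picture is of the moment at which its call begins. There is no depth.
- ctrl.close_job(): hands the job in; it is judged then, once.
The state is a dict: "clock": time; "joint_pos": joint angles; "qvel": joint speeds; "tau": joint torques, N m; "tool_pos": TCP position; "orientation": TCP orientation; "force": force on the tool from outside, world axes, zero at the start; "moment": the same for the moment, N m; "opening": finger opening in m; "gripper_force": force on a finger pad.
Only numpy, scipy, OpenCV 4.12 (cv2) and the standard library are available. Lean on these libraries where they do the work, as an engineer would, in place of code of your own. Each camera call takes 0.05 s, during which the arm holds its last target. There are 200 camera calls.

## Working session

There is one attempt and no reset: what is moved stays moved. The work goes in short steps, Python scripts to look and compute and a shell command to move; the robot and the scene stay as the last step left them, time stands still between calls to the robot, and variables do not carry over. Pictures are saved under pics/ and viewed, at most 10 in all, crops included, and the job is handed in when it is done.

```bash
mkdir -p pics; python3 - <<'E'
from plant import ctrl
import cv2,numpy as np
for n in ("side","top"):
    s=ctrl.snapshot(n); cv2.imwrite(f"pics/{n}0.png",s["color"][:,:,::-1]); np.savez(f"pics/{n}.npz",K=s["intrinsics"],R=s["R"],t=s["t"],c=s["color"])
    print(n,s["intrinsics"].round(1).tolist(),"cam",(-s["R"].T@s["t"]).round(3),s["R"].round(3).tolist())
print(ctrl.get_obs(),ctrl.finger_overhang)
E
```

```text
side [[422.5, 0.0, 327.0], [0.0, 422.5, 199.9], [0.0, 0.0, 1.0]] cam [0.217 0.753 0.545] [[-0.842, -0.54, 0.021], [-0.281, 0.404, -0.87], [0.461, -0.738, -0.492]]
top [[445.1, 0.0, 314.8], [0.0, 445.1, 193.9], [0.0, 0.0, 1.0]] cam [0.398 0.097 1.31 ] [[0.025, -1.0, -0.004], [-0.986, -0.024, -0.163], [0.163, 0.008, -0.987]]
{'clock': 0.1, 'joint_pos': array([-5.23620507e+01,  2.05864747e+01,  6.40105032e-01, -1.83294972e-02,
       -7.01363988e+01, -1.65069836e+01]), 'qvel': array([-0.12274625, -0.07331921,  0.08977131,  0.12105532, -0.07153006,
        0.02064851]), 'tau': array([-1.79516355e-03, -5.84162307e+01,  2.93754351e+01,  7.01538205e+00,
        1.01889332e-02, -7.76388583e-05]), 'tool_pos': array([ 0.24316179, -0.6292148 ,  0.2256324 ]), 'orientation': array([ 1.79915746e+02, -6.99763042e-03, -1.58875270e+02]), 'force': array([ 1.03578717, -1.15131131,  0.5799559 ]), 'moment': array([-0.02130858, -0.0005383 , -0.012666  ]), 'gripper_force': 0.0, 'opening': 0.08759915003088338} 0.022
```

View pics/top0.png

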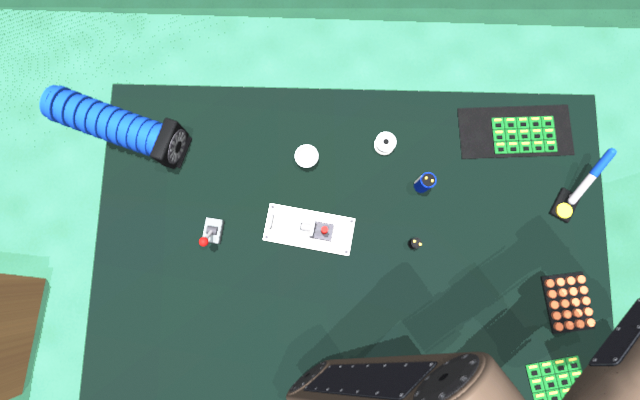

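View pics/side0.png

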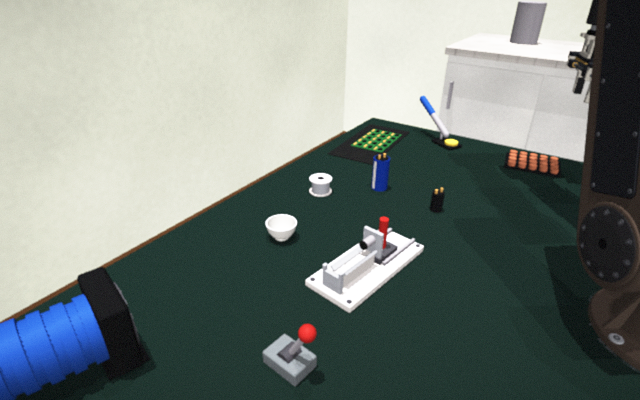

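The top view shows the blue can at (425,182), the plate at (309,229) with the red handle at (325,230), and the switch at (212,230) with its ball at (203,241). The black can is at (415,243), the reel at (385,143) and the pot at (306,156). The side view agrees; its ball is at (307,333) and the can at (381,172).

```bash
cat > h.py <<'E'
import cv2,numpy as np
class Cam:
    def __init__(s,d): s.K,s.R,s.t,s.c=d["K"],d["R"],d["t"],d["c"]; s.o=-s.R.T@s.t
    def ray(s,p): return s.R.T@np.linalg.solve(s.K,[p[0],p[1],1])
    def plane(s,p,z): r=s.ray(p); return s.o+r*(z-s.o[2])/r[2]
    def proj(s,X): q=s.K@(s.R@np.array(X)+s.t); return q[:2]/q[2]
    def hsv(s): return cv2.cvtColor(s.c,cv2.COLOR_RGB2HSV)
def snap(ctrl,n):
    s=ctrl.snapshot(n); return Cam(dict(K=s["intrinsics"],R=s["R"],t=s["t"],c=s["color"]))
def tri(a,p,b,q):
    r,s=a.ray(p),b.ray(q); r/=np.linalg.norm(r); s/=np.linalg.norm(s)
    k=np.linalg.lstsq(np.c_[r,-s],b.o-a.o,rcond=None)[0]; A=a.o+k[0]*r;B=b.o+k[1]*s
    return (A+B)/2,np.linalg.norm(A-B)
def blobs(m,box,amin=6):
    x0,y0,x1,y1=box; w=np.zeros(m.shape,np.uint8); w[y0:y1,x0:x1]=m[y0:y1,x0:x1]
    n,l,st,c=cv2.connectedComponentsWithStats(w.astype(np.uint8))
    return [(st[i].tolist(),c[i].round(2),l==i) for i in range(1,n) if st[i,4]>=amin]
def red(h): return ((h[...,0]<8)|(h[...,0]>172))&(h[...,1]>150)&(h[...,2]>80)
E
python3 - <<'E'
from h import *
T=Cam(np.load("pics/top.npz"));S=Cam(np.load("pics/side.npz"))
ht,hs=T.hsv(),S.hsv()
for n,h,b in(("T",ht,(190,210,340,260)),("S",hs,(290,205,400,350))):
    for x in blobs(red(h),b): print(n,"red",x[0],x[1])
def brass(h): return (h[...,0]>8)&(h[...,0]<35)&(h[...,1]>90)&(h[...,2]>90)
for n,h,b in(("T",ht,(400,160,445,260)),("S",hs,(365,145,450,215))):
    for x in blobs(brass(h),b,2): print(n,"brass",x[0],x[1])
def blue(h): return (h[...,0]>105)&(h[...,0]<130)&(h[...,1]>120)&(h[...,2]>60)
for n,h,b in(("T",ht,(400,160,445,210)),("S",hs,(365,145,400,200))):
    for x in blobs(blue(h),b): print(n,"blue",x[0],x[1])
w=(ht[...,1]<70)&(ht[...,2]>150)
for x in blobs(w,(255,195,365,265),200):
    pts=cv2.findContours(x[2].astype(np.uint8),0,2)[0][0][:,0]
    P=np.array([T.plane(p,.015)[:2] for p in pts.astype(float)],np.float32)
    r=cv2.minAreaRect(P); print("plate",r, cv2.boxPoints(r).round(3).tolist())
g=(ht[...,1]<60)&(ht[...,2]>90)
for x in blobs(g,(195,210,230,250),30):
    pts=cv2.findContours(x[2].astype(np.uint8),0,2)[0][0][:,0]
    P=np.array([T.plane(p,.025)[:2] for p in pts.astype(float)],np.float32); print("switch",cv2.minAreaRect(P),x[1])
for nm,b in (("pot",(290,140,325,172)),("reel",(370,128,400,158))):
    for x in blobs(w,b,50): print(nm,T.plane(x[1],.04).round(3),x[0])
def crop(c,b,f): x0,y0,x1,y1=b; return cv2.resize(c[y0:y1,x0:x1,::-1],None,fx=f,fy=f,interpolation=2)
a=crop(T.c,(195,160,445,260),3.2); b=crop(S.c,(255,140,455,260),4)[:,:800]
c=crop(S.c,(255,300,335,390),2)
out=np.zeros((600,800,3),np.uint8); out[:320]=a; out[320:]=cv2.resize(b,(800,480))[:280]; cv2.imwrite("pics/crop1.png",out)
E
```

```text
T red [322, 232, 5, 2, 7] [323.86 232.29]
T red [199, 237, 9, 9, 57] [203.04 241.28]
S red [379, 216, 10, 32, 172] [383.51 226.89]
S red [298, 323, 19, 20, 288] [306.87 332.78]
T brass [424, 176, 4, 4, 7] [425.57 177.71]
T brass [433, 179, 1, 3, 3] [433. 180.]
T brass [430, 180, 2, 3, 4] [430.5 181. ]
T brass [413, 242, 2, 1, 2] [413.5 242. ]
T brass [418, 244, 3, 2, 3] [419.   244.67]
S brass [365, 145, 2, 2, 3] [365.33 145.33]
S brass [379, 145, 2, 1, 2] [379.5 145. ]
S brass [447, 145, 3, 1, 3] [448. 145.]
S brass [374, 147, 3, 3, 7] [375. 148.]
S brass [383, 153, 4, 5, 17] [384.24 154.82]
S brass [378, 154, 3, 6, 15] [379.07 156.33]
S brass [440, 187, 4, 6, 18] [441.22 189.11]
S brass [434, 189, 5, 5, 18] [436.11 190.89]
T blue [414, 172, 23, 21, 201] [423.85 183.72]
S blue [371, 154, 20, 38, 444] [381.51 173.91]
plate ((0.5080533027648926, 0.12235378473997116), (0.2575412690639496, 0.11323631554841995), 81.04146575927734) [[0.4320000112056732, 0.004000000189989805], [0.5440000295639038, -0.014000000432133675], [0.5839999914169312, 0.2409999966621399], [0.47200000286102295, 0.257999986410141]]
switch ((0.49634838104248047, 0.4010206162929535), (0.05436720326542854, 0.07294667512178421), 82.7229995727539) [212.77 229.44]
pot [0.721 0.136 0.04 ] [294, 144, 25, 24, 478]
reel [ 0.765 -0.095  0.04 ] [374, 131, 23, 24, 421]
```

View pics/crop1.png

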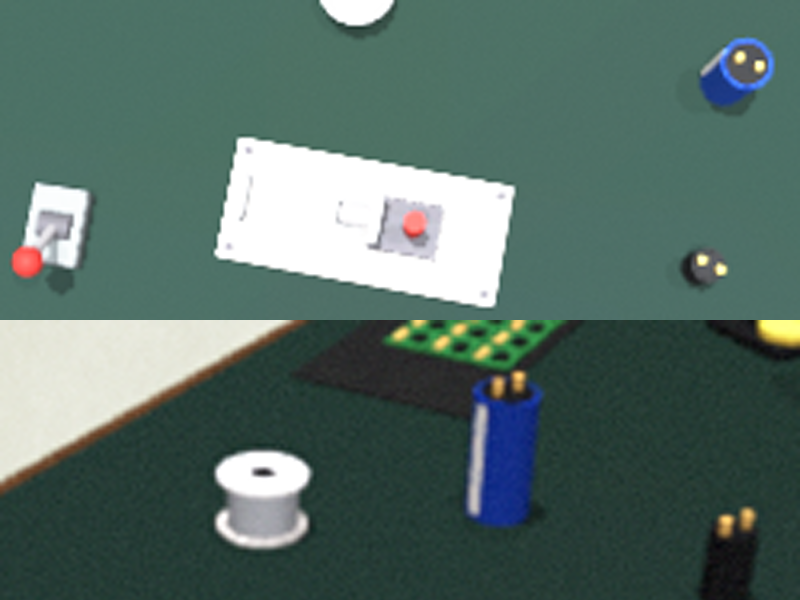

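The crop puts the blue can's terminals at (426.3,177.8) and (432.5,180.6), and the handle top at (324.4,229.7). The stop slot is near the plate's left end and the lever leans down-left.

```bash
python3 - <<'E'
from h import *
T=Cam(np.load("pics/top.npz"));S=Cam(np.load("pics/side.npz"))
print("cap terminals mid z.1",T.plane((429.4,179.2),.1).round(4),"rim z.09",T.plane((428.8,179.5),.09).round(4))
print("cap tri term", [x if np.isscalar(x) else x.round(4) for x in tri(T,(429.4,179.2),S,(381.6,154.5))])
print("cap bottom from side (col 381.5,row190) z0",S.plane((380.5,188),.0).round(4))
hd=T.plane((324.4,229.7),.097); print("handle",hd.round(4), "side top check",S.proj(hd))
b=tri(T,(203.04,241.28),S,(306.87,332.78)); print("ball",b[0].round(4),b[1])
print("small",T.plane((416.2,243.3),.06).round(3), tri(T,(416.2,243.3),S,(438.7,189))[0].round(3))
yaw=np.radians(-8.96); ex=np.array([np.cos(yaw),np.sin(yaw)]);ey=np.array([-ex[1],ex[0]])
o=np.array([.5081,.1224])+.0525*ey; d=hd[:2]-o; print("origin",o,"handle in fixture",d@ex,d@ey)
for nm,p in(("stop slot top-left",(195+252/3.2,160+177/3.2)),("b",(195+244/3.2,160+219/3.2))):
    q=T.plane(p,.062)[:2]-o; print(nm,q@ex,q@ey)
sw=np.array([.4963,.4010]); y2=np.radians(-7.28); print("ball in switch",(b[0][:2]-sw)@[np.cos(y2),np.sin(y2)],(b[0][:2]-sw)@[-np.sin(y2),np.cos(y2)])
E
```

```text
cap terminals mid z.1 [ 0.6463 -0.2092  0.1   ] rim z.09 [ 0.6475 -0.2101  0.09  ]
cap tri term [array([ 0.6478, -0.2091,  0.0986]), np.float64(0.0026977303151652222)]
cap bottom from side (col 381.5,row190) z0 [ 0.6426 -0.2074  0.    ]
handle [0.4996 0.078  0.097 ] side top check [385.18332891 218.84042611]
ball [0.4602 0.4078 0.0936] 0.00026758210627950233
small [ 0.471 -0.18   0.06 ] [ 0.473 -0.179  0.061]
origin [0.51627661 0.17425936] handle in fixture -0.0014929861463950098 -0.09765474487522025
stop slot top-left 0.015676146831880216 0.049905573240535406
b -0.02190901262619139 0.04956878390631676
ball in switch -0.03665764652644182 0.0021244844891109855
```

```bash
python3 - <<'E'
from h import *
T=Cam(np.load("pics/top.npz"));S=Cam(np.load("pics/side.npz"))
ht,hs=T.hsv(),S.hsv()
m=((ht[...,0]<12)|(ht[...,0]>168))&(ht[...,1]>90)
for x in blobs(m,(310,215,340,245)): print("T",x[0],x[1],T.plane(x[1],.097).round(4))
m=((hs[...,0]<12)|(hs[...,0]>168))&(hs[...,1]>90)
for x in blobs(m,(370,205,400,260)):
    print("S",x[0],x[1])
    for r in (217,219,222,226,230,234,238,242,246): c=np.where(x[2][r])[0]; print(r,c.min() if len(c) else None,c.max() if len(c) else None,end=";")
for X in ([.4996,.078,.097],[.4996,.078,.067],[.4985,.0708,.097],[.4985,.0708,.067]): print(X,S.proj(X).round(1),T.proj(X).round(1))
x0,y0,x1,y1=295,205,435,310
a=cv2.resize(S.c[y0:y1,x0:x1,::-1],None,fx=5,fy=5,interpolation=2); cv2.imwrite("pics/fixs.png",a)
E
```

```text
T [321, 226, 7, 8, 45] [324.07 229.53] [0.5    0.0789 0.097 ]
S [379, 216, 11, 33, 195] [383.61 227.4 ]
217 380 388;219 379 389;222 379 388;226 379 388;230 379 386;234 384 386;238 384 385;242 383 385;246 383 385;[0.4996, 0.078, 0.097] [385.2 218.8] [324.4 229.7]
[0.4996, 0.078, 0.067] [383.9 231.3] [324.2 230.6]
[0.4985, 0.0708, 0.097] [387.2 217.4] [327.  230.2]
[0.4985, 0.0708, 0.067] [385.9 229.8] [326.8 231.1]
```

View pics/fixs.png

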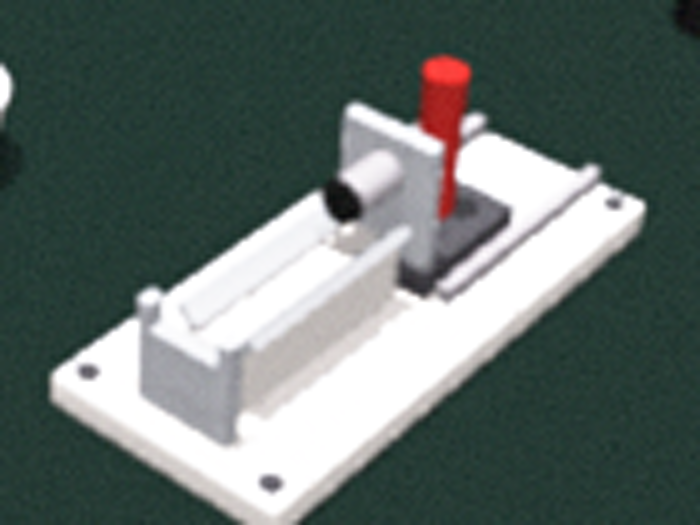

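The side crop shows the stop's post tops at (324.6,264.4) and (341.8,275.4), and the handle top at (384.2,219.4). The pad is facing the stop, as described.

```bash
python3 - <<'E'
from h import *
T=Cam(np.load("pics/top.npz"));S=Cam(np.load("pics/side.npz"))
yaw=np.radians(-8.96); ex=np.array([np.cos(yaw),np.sin(yaw)]);ey=np.array([-ex[1],ex[0]]); o=np.array([.5163,.1743])
f=lambda X:(((X[:2]-o)@ex).round(4),((X[:2]-o)@ey).round(4))
P=lambda x,y:(295+(x+.5)/5-.5,205+(y+.5)/5-.5)
for n,p,z in [("postL",(148,298),.062),("postR",(233,353),.062),("stop foot L outer",(142,391),.015),("stop foot R outer",(228,440),.015),("Vside end foot",(246,405),.015),
  ("hole1",(88,372),.015),("hole2",(270,483),.015),("hole3",(614,204),.015),("corner",(52,378),.015),("cornerR",(644,208),.015),
  ("pad",(343,200),.067),("plate top L",(352,104),.086),("plate top R",(442,150),.086),("handle",(446,72),.097)]:
    print(n,f(S.plane(P(*p),z)))
for n,p in [("h1",(248,151)),("h2",(228,246)),("h3",(501,196)),("h4",(484,293))]: print(n,f(T.plane((195+p[0]/3.2,160+p[1]/3.2),.015)))
print("handle tri",f(tri(T,(324.07,229.53),S,P(446,72))[0]),tri(T,(324.07,229.53),S,P(446,72)))
E
```

```text
postL (np.float64(0.0197), np.float64(0.0612))
postR (np.float64(-0.0232), np.float64(0.0638))
stop foot L outer (np.float64(0.023), np.float64(0.0596))
stop foot R outer (np.float64(-0.0184), np.float64(0.0582))
Vside end foot (np.float64(-0.0109), np.float64(0.0388))
hole1 (np.float64(0.0455), np.float64(0.0656))
hole2 (np.float64(-0.044), np.float64(0.0652))
hole3 (np.float64(-0.0443), np.float64(-0.1701))
corner (np.float64(0.0531), np.float64(0.0775))
cornerR (np.float64(-0.0554), np.float64(-0.1764))
pad (np.float64(0.0009), np.float64(-0.0313))
plate top L (np.float64(0.0231), np.float64(-0.0643))
plate top R (np.float64(-0.0222), np.float64(-0.0622))
handle (np.float64(0.0002), np.float64(-0.0953))
h1 (np.float64(0.0431), np.float64(0.0636))
h2 (np.float64(-0.0454), np.float64(0.0644))
h3 (np.float64(0.0441), np.float64(-0.1714))
h4 (np.float64(-0.0452), np.float64(-0.1711))
handle tri (np.float64(-0.0003), np.float64(-0.0963)) (array([0.50097391, 0.07926214, 0.09654781]), np.float64(0.0019171085557041373))
```

```bash
R='x'; python3 -m creep '[{"grip":0,"delta_pos":[-0.5,0.5,0],"rotation":[0,0,-0.09]},{"grip":0,"delta_pos":[-1,1,0],"rotation":[0,0,-0.18]},{"grip":0,"delta_pos":[-1,1,0],"rotation":[0,0,-0.27]},{"grip":0,"delta_pos":[-1,1,0],"rotation":[0,0,-0.36]},{"grip":0,"delta_pos":[-1,1,0],"rotation":[0,0,-0.45]}]'
python3 -m creep '[{"grip":0,"delta_pos":[-0.4,0,0],"rotation":[0,0,-0.09]},{"grip":0,"delta_pos":[-0.8,0,0],"rotation":[0,0,-0.18]},{"grip":0,"delta_pos":[-1,0,0],"rotation":[0,0,-0.2156]},{"grip":0,"delta_pos":[-1,0,0],"rotation":[0,0,-0.2156]}]'
cat >> h.py <<'E'
from scipy.spatial.transform import Rotation as Ro
def st(ctrl,target=None):
    o=ctrl.get_obs(); R=Ro.from_euler("xyz",o["orientation"],degrees=True)
    print("t",round(o["clock"],2),"p",o["tool_pos"].round(4),"rpy",o["orientation"].round(2),"F",o["force"].round(1),"open",round(o["opening"],4),"gf",round(o["gripper_force"],1),"j",o["joint_pos"].round(1))
    if target is not None: print("to go /tool units:",(R.inv().apply(np.array(target)-o["tool_pos"])*10).round(3))
    return o,R
E
python3 - <<'E'
from plant import ctrl
from h import *
st(ctrl,[.5003,.0790,.15])
E
```

```text
clock: 0.6
tool_pos: [0.3012, -0.4989, 0.2267]
orientation: [-180.0, 0.0, -117.9]
force: [0.7, -1.0, 0.1]
opening: 0.0876
gripper_force: 0.0
clock: 1.0
tool_pos: [0.3489, -0.4103, 0.2265]
orientation: [-180.0, 0.0, -98.7]
force: [0.1, 0.5, 0.9]
opening: 0.0875
gripper_force: 0.0
t 1.0 p [ 0.3489 -0.4103  0.2265] rpy [-1.7999e+02  2.0000e-02 -9.8730e+01] F [0.1 0.5 0.9] open 0.0875 gf 0.0 j [-28.8   7.7 -16.5  -0.  -65.8  20.1]
to go /tool units: [-5.066 -0.754  0.767]
```

```bash
python3 -m creep '[{"grip":0,"delta_pos":[-0.45,-0.15,0],"rotation":[0,0,0]},{"grip":0,"delta_pos":[-0.9,-0.3,0],"rotation":[0,0,0]},{"grip":0,"delta_pos":[-1,-0.3,0],"rotation":[0,0,0]}]' >/dev/null
python3 -m creep '[{"grip":0,"delta_pos":[-0.45,-0.15,0],"rotation":[0,0,0]},{"grip":0,"delta_pos":[-0.9,-0.3,0],"rotation":[0,0,0]},{"grip":0,"delta_pos":[-1,-0.3,0],"rotation":[0,0,0]}]' >/dev/null
python3 -m creep '[{"grip":0,"delta_pos":[-0.5,-0.1,0],"rotation":[0,0,0]},{"grip":0,"delta_pos":[-1,-0.15,0],"rotation":[0,0,0]}]' >/dev/null
python3 -m creep '[{"grip":0,"delta_pos":[-0.5,0,0],"rotation":[0,0,0]},{"grip":0,"delta_pos":[-1,0,0],"rotation":[0,0,0]}]' >/dev/null
python3 -m creep '[{"grip":0,"delta_pos":[-0.5,0,0.2],"rotation":[0,0,0]},{"grip":0,"delta_pos":[-1,0,0.5],"rotation":[0,0,0]},{"grip":0,"delta_pos":[-1,0,0.5],"rotation":[0,0,0]},{"grip":0,"delta_pos":[-1,0,0.5],"rotation":[0,0,0]}]'
python3 - <<'E'
from plant import ctrl
from h import *
st(ctrl,[.5003,.0790,.086])
E
```

```text
clock: 2.4
tool_pos: [0.4993, 0.0692, 0.175]
orientation: [179.9, -0.1, -98.9]
force: [-0.5, -0.9, -0.1]
opening: 0.0875
gripper_force: 0.0
t 2.4 p [0.4993 0.0692 0.175 ] rpy [ 1.7985e+02 -1.1000e-01 -9.8880e+01] F [-0.5 -0.9 -0.1] open 0.0875 gf 0.0 j [ 30.2   6.9 -24.7  -0.  -58.6 -39.1]
to go /tool units: [-0.101  0.003  0.89 ]
```

```bash
python3 -m creep '[{"grip":0,"delta_pos":[-0.1,0,0.4],"rotation":[0,0,0]},{"grip":0,"delta_pos":[-0.1,0,0.8],"rotation":[0,0,0]},{"grip":0,"delta_pos":[-0.1,0,0.89],"rotation":[0,0,0]}]' >/dev/null
python3 -m creep '[{"grip":0.7,"delta_pos":[0,0,0],"rotation":[0,0,0]},{"grip":1,"delta_pos":[0,0,0],"rotation":[0,0,0]},{"grip":1,"delta_pos":[0,0,0],"rotation":[0,0,0]},{"grip":1,"delta_pos":[0,0,0],"rotation":[0,0,0]},{"grip":1,"delta_pos":[0,0,0],"rotation":[0,0,0]}]' 
python3 -m creep '[{"grip":1,"delta_pos":[0,0,0],"rotation":[0,0,0]},{"grip":1,"delta_pos":[0,0,0],"rotation":[0,0,0]},{"grip":1,"delta_pos":[0,0,0],"rotation":[0,0,0]}]' 
python3 - <<'E'
from plant import ctrl
from h import *
st(ctrl)
E
```

```text
clock: 3.2
tool_pos: [0.5018, 0.0788, 0.0885]
orientation: [-179.9, 0.1, -99.0]
force: [0.6, -0.7, 0.2]
opening: 0.0533
gripper_force: 0.0
clock: 3.5
tool_pos: [0.5013, 0.0787, 0.0875]
orientation: [-180.0, 0.0, -99.0]
force: [-0.3, 0.0, 0.2]
opening: 0.0295
gripper_force: 0.0
t 3.5 p [0.5013 0.0787 0.0875] rpy [-180.      0.    -98.96] F [-0.3  0.   0.2] open 0.0295 gf 0.0 j [ 31.1  12.9 -30.7  -0.  -46.4 -40.1]
```

```bash
python3 -m creep '[{"grip":1,"delta_pos":[0,0,0],"rotation":[0,0,0]},{"grip":1,"delta_pos":[0,0,0],"rotation":[0,0,0]},{"grip":1,"delta_pos":[0,0,0],"rotation":[0,0,0]},{"grip":1,"delta_pos":[0,0,0],"rotation":[0,0,0]},{"grip":1,"delta_pos":[0,0,0],"rotation":[0,0,0]}]' 
python3 -m creep '[{"grip":1,"delta_pos":[0.05,0,0],"rotation":[0,0,0]},{"grip":1,"delta_pos":[0.1,0,0],"rotation":[0,0,0]},{"grip":1,"delta_pos":[0.2,0,0],"rotation":[0,0,0]},{"grip":1,"delta_pos":[0.3,0,0],"rotation":[0,0,0]},{"grip":1,"delta_pos":[0.35,0,0],"rotation":[0,0,0]}]' 
python3 -m creep '[{"grip":1,"delta_pos":[0.07,0,0],"rotation":[0,0,0]},{"grip":1,"delta_pos":[0.14,0,0],"rotation":[0,0,0]},{"grip":1,"delta_pos":[0.19,0,0],"rotation":[0,0,0]},{"grip":1,"delta_pos":[0.19,0,0],"rotation":[0,0,0]},{"grip":1,"delta_pos":[0.19,0,0],"rotation":[0,0,0]}]' 
```

```text
clock: 4.0
tool_pos: [0.5024, 0.0788, 0.0876]
orientation: [-179.9, 0.0, -98.9]
force: [4.4, -1.5, -3.2]
opening: 0.0169
gripper_force: 30.0
clock: 4.5
tool_pos: [0.497, 0.0442, 0.0876]
orientation: [-179.9, 0.1, -99.0]
force: [4.8, 1.7, -5.3]
opening: 0.0165
gripper_force: 30.0
clock: 5.0
tool_pos: [0.494, 0.0251, 0.0876]
orientation: [-179.9, 0.0, -99.0]
force: [6.5, -3.1, -4.7]
opening: 0.0167
gripper_force: 30.0
```

```bash
python3 -m creep '[{"grip":1,"delta_pos":[0.02,0.01,0],"rotation":[0,0,0]},{"grip":1,"delta_pos":[0.04,0.01,0],"rotation":[0,0,0]},{"grip":1,"delta_pos":[0.04,0.01,0],"rotation":[0,0,0]}]' 
python3 -m creep '[{"grip":0,"delta_pos":[0,0,0],"rotation":[0,0,0]},{"grip":0,"delta_pos":[0,0,0],"rotation":[0,0,0]},{"grip":0,"delta_pos":[0,0,0],"rotation":[0,0,0]},{"grip":0,"delta_pos":[0,0,0],"rotation":[0,0,0]},{"grip":0,"delta_pos":[0,0,0],"rotation":[0,0,0]}]' 
python3 -m creep '[{"grip":0,"delta_pos":[0,0,0],"rotation":[0,0,0]},{"grip":0,"delta_pos":[0,0,-0.3],"rotation":[0,0,0]},{"grip":0,"delta_pos":[0,0,-0.7],"rotation":[0,0,0]},{"grip":0,"delta_pos":[0,0,-1],"rotation":[0,0,0]},{"grip":0,"delta_pos":[0,0,-1],"rotation":[0,0,0]}]' 
python3 - <<'E'
from plant import ctrl
from h import *
T=snap(ctrl,"top"); m=red(T.hsv())
st(ctrl,[.6470,-.2095,.200])
S=snap(ctrl,"side"); h=S.hsv(); m=((h[...,0]<12)|(h[...,0]>168))&(h[...,1]>90)
for x in blobs(m,(370,180,430,260)): print(x[0],x[1])
E
```

```text
clock: 5.3
tool_pos: [0.4934, 0.0221, 0.0876]
orientation: [-179.8, 0.1, -98.9]
force: [9.7, -0.5, -9.5]
opening: 0.0164
gripper_force: 30.0
clock: 5.8
tool_pos: [0.4911, 0.0214, 0.0875]
orientation: [180.0, -0.0, -99.0]
force: [-0.9, -0.2, 0.1]
opening: 0.0512
gripper_force: 0.0
clock: 6.3
tool_pos: [0.4937, 0.0221, 0.1919]
orientation: [-179.6, 0.2, -98.9]
force: [0.7, -0.1, -0.6]
opening: 0.0864
gripper_force: 0.0
t 6.35 p [0.4924 0.0219 0.1896] rpy [-1.7978e+02  1.4000e-01 -9.8960e+01] F [-1.4 -0.  -1.3] open 0.087 gf 0.0 j [ 25.5   4.8 -25.1   0.  -59.9 -34.4]
to go /tool units: [ 2.045 -1.888 -0.102]
[394, 206, 11, 32, 178] [399.34 216.86]
```

```bash
python3 -m creep '[{"grip":0,"delta_pos":[0.4,-0.3,-0.05],"rotation":[0,0,0]},{"grip":0,"delta_pos":[0.7,-0.6,-0.1],"rotation":[0,0,0]},{"grip":0,"delta_pos":[1,-0.9,-0.1],"rotation":[0,0,0]},{"grip":0,"delta_pos":[1,-0.9,-0.1],"rotation":[0,0,0]}]' >/dev/null
python3 -m creep '[{"grip":0,"delta_pos":[0.4,-0.4,0],"rotation":[0,0,0]},{"grip":0,"delta_pos":[0.8,-0.8,0],"rotation":[0,-0.08,0]},{"grip":0,"delta_pos":[1,-1,0],"rotation":[0,-0.16,0]},{"grip":0,"delta_pos":[1,-1,0],"rotation":[0,-0.24,0]},{"grip":0,"delta_pos":[1,-1,0],"rotation":[0,-0.32,0]}]' >/dev/null
python3 -m creep '[{"grip":0,"delta_pos":[0,0,0],"rotation":[0,-0.08,0]},{"grip":0,"delta_pos":[0,0,0],"rotation":[0,-0.16,0]},{"grip":0,"delta_pos":[0,0,0],"rotation":[0,-0.18,0]},{"grip":0,"delta_pos":[0,0,0],"rotation":[0,-0.18,0]}]'
python3 - <<'E'
from plant import ctrl
from h import *
o,R=st(ctrl,[.6467,-.2116,.14]); st(ctrl,[.6467,-.2116,.06]); print(R.as_matrix().round(3))
T=snap(ctrl,"top");S=snap(ctrl,"side")
cv2.imwrite("pics/pre.png",np.vstack([cv2.resize(T.c[110:260,300:500,::-1],(800,600))[:300],cv2.resize(S.c[60:240,280:520,::-1],(800,600))[200:500]]))
E
```

```text
clock: 7.7
tool_pos: [0.6467, -0.2068, 0.1941]
orientation: [179.6, 45.1, -99.5]
force: [0.5, 0.2, 1.0]
opening: 0.0873
gripper_force: 0.0
t 7.7 p [ 0.6467 -0.2068  0.1941] rpy [179.56  45.08 -99.46] F [0.5 0.2 1. ] open 0.0873 gf 0.0 j [-27.2  33.9  19.9 -42.3 -92.7  22.4]
to go /tool units: [ 0.417 -0.01   0.349]
t 7.7 p [ 0.6467 -0.2068  0.1941] rpy [179.56  45.08 -99.46] F [0.5 0.2 1. ] open 0.0873 gf 0.0 j [-27.2  33.9  19.9 -42.3 -92.7  22.4]
to go /tool units: [ 0.983 -0.015  0.913]
[[-0.116 -0.987  0.109]
 [-0.697  0.159  0.7  ]
 [-0.708  0.005 -0.706]]
```

View pics/pre.png

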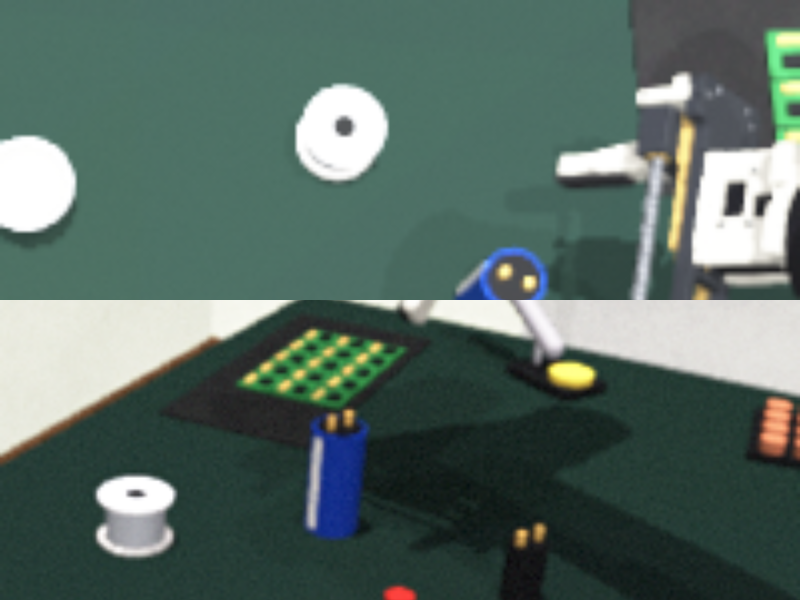

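The picture shows the can upright at top-view (428,178), with the open tilted fingers on its -y side ready to straddle it. I'll descend and grip.

```bash
python3 -m creep '[{"grip":0,"delta_pos":[0.2,0,0.15],"rotation":[0,0,0]},{"grip":0,"delta_pos":[0.4,0,0.34],"rotation":[0,0,0]},{"grip":0,"delta_pos":[0.6,-0.01,0.53],"rotation":[0,0,0]},{"grip":0,"delta_pos":[0.8,-0.01,0.73],"rotation":[0,0,0]},{"grip":0,"delta_pos":[0.98,-0.01,0.91],"rotation":[0,0,0]}]'
python3 -m creep '[{"grip":0,"delta_pos":[0,0,0],"rotation":[0,0,0]},{"grip":0.4,"delta_pos":[0,0,0],"rotation":[0,0,0]},{"grip":0.4,"delta_pos":[0,0,0],"rotation":[0,0,0]},{"grip":0.4,"delta_pos":[0,0,0],"rotation":[0,0,0]},{"grip":0.4,"delta_pos":[0,0,0],"rotation":[0,0,0]}]'
python3 - <<'E'
from plant import ctrl
from h import *
st(ctrl,[.6467,-.2116,.06])
E
```

```text
clock: 8.3
tool_pos: [0.6487, -0.209, 0.0638]
orientation: [-179.9, 44.9, -98.7]
force: [-0.8, -0.3, 0.2]
opening: 0.0876
gripper_force: 0.0
clock: 8.8
tool_pos: [0.6485, -0.2111, 0.0652]
orientation: [-179.8, 45.0, -98.8]
force: [-0.0, 1.1, -1.0]
opening: 0.0613
gripper_force: 0.0
t 8.8 p [ 0.6485 -0.2111  0.0652] rpy [-179.83   44.95  -98.85] F [-0.   1.1 -1. ] open 0.0613 gf 0.0 j [-27.5  41.2  15.3 -42.4 -83.8  31. ]
to go /tool units: [0.042 0.017 0.032]
```

```bash
python3 -m creep '[{"grip":0.4,"delta_pos":[0.03,0.01,0.03],"rotation":[0,0,0]},{"grip":0.6,"delta_pos":[0.03,0.01,0.03],"rotation":[0,0,0]},{"grip":0.6,"delta_pos":[0.03,0.01,0.03],"rotation":[0,0,0]},{"grip":0.8,"delta_pos":[0.03,0.01,0.03],"rotation":[0,0,0]},{"grip":0.8,"delta_pos":[0.03,0.01,0.03],"rotation":[0,0,0]}]'
python3 -m creep '[{"grip":1,"delta_pos":[0,0,0],"rotation":[0,0,0]},{"grip":1,"delta_pos":[0,0,0],"rotation":[0,0,0]},{"grip":1,"delta_pos":[0,0,0],"rotation":[0,0,0]},{"grip":1,"delta_pos":[0,0,0],"rotation":[0,0,0]}]'
python3 - <<'E'
from plant import ctrl
from h import *
st(ctrl)
E
```

```text
clock: 9.3
tool_pos: [0.647, -0.2106, 0.0594]
orientation: [180.0, 45.0, -99.0]
force: [1.1, 0.3, -0.9]
opening: 0.0425
gripper_force: 30.0
clock: 9.7
tool_pos: [0.647, -0.2106, 0.0595]
orientation: [180.0, 45.0, -99.0]
force: [0.4, -0.2, -0.6]
opening: 0.0428
gripper_force: 30.0
t 9.7 p [ 0.647  -0.2106  0.0595] rpy [180.    45.   -98.97] F [ 0.4 -0.2 -0.6] open 0.0428 gf 30.0 j [-27.5  41.5  15.1 -42.4 -83.5  31.3]
```

```bash
python3 -m creep '[{"grip":1,"delta_pos":[-0.1,0,-0.1],"rotation":[0,0,0]},{"grip":1,"delta_pos":[-0.3,0,-0.3],"rotation":[0,0,0]},{"grip":1,"delta_pos":[-0.6,0,-0.6],"rotation":[0,0,0]},{"grip":1,"delta_pos":[-0.9,0,-0.9],"rotation":[0,0,0]},{"grip":1,"delta_pos":[-1,0,-1],"rotation":[0,0,0]}]'
python3 -m creep '[{"grip":1,"delta_pos":[-0.1,0,-0.1],"rotation":[0,0.05,0]},{"grip":1,"delta_pos":[-0.1,0,-0.1],"rotation":[0,0.13,0]},{"grip":1,"delta_pos":[-0.1,0,-0.1],"rotation":[0,0.21,0]},{"grip":1,"delta_pos":[-0.1,0,-0.1],"rotation":[0,0.29,0]},{"grip":1,"delta_pos":[-0.1,0,-0.1],"rotation":[0,0.37,0]}]' >/dev/null
python3 -m creep '[{"grip":1,"delta_pos":[0,0,0],"rotation":[0,0.08,0]},{"grip":1,"delta_pos":[0,0,0],"rotation":[0,0.16,0]},{"grip":1,"delta_pos":[0,0,0],"rotation":[0,0.24,0]},{"grip":1,"delta_pos":[0,0,0],"rotation":[0,0.32,0]},{"grip":1,"delta_pos":[0,0,0],"rotation":[0,0.4,0]}]' >/dev/null
python3 -m creep '[{"grip":1,"delta_pos":[0,0,0],"rotation":[0,0.08,0]},{"grip":1,"delta_pos":[0,0,0],"rotation":[0,0.16,0]},{"grip":1,"delta_pos":[0,0,0],"rotation":[0,0.23,0]},{"grip":1,"delta_pos":[0,0,0],"rotation":[0,0.23,0]},{"grip":1,"delta_pos":[0,0,0],"rotation":[0,0.23,0]}]'
python3 - <<'E'
from plant import ctrl
from h import *
o,R=st(ctrl,[.5198,.1916,.18]); print(R.as_matrix().round(3))
E
```

```text
clock: 10.2
tool_pos: [0.6483, -0.2118, 0.2078]
orientation: [-179.3, 44.8, -98.5]
force: [1.0, -0.4, 0.0]
opening: 0.0432
gripper_force: 30.0
clock: 11.7
tool_pos: [0.647, -0.21, 0.2149]
orientation: [180.0, -44.9, -98.9]
force: [-0.2, -0.3, -1.1]
opening: 0.0427
gripper_force: 30.0
t 11.7 p [ 0.647  -0.21    0.2149] rpy [179.96 -44.93 -98.92] F [-0.2 -0.3 -1.1] open 0.0427 gf 30.0 j [ 16.3  26.4 -21.1  42.4 -71.4 -49.9]
to go /tool units: [-2.916  1.881 -2.414]
[[-0.11  -0.988 -0.11 ]
 [-0.699  0.156 -0.698]
 [ 0.706  0.001 -0.708]]
```

```bash
python3 -m creep '[{"grip":1,"delta_pos":[-0.15,0.1,-0.13],"rotation":[0,0,0]},{"grip":1,"delta_pos":[-0.4,0.25,-0.34],"rotation":[0,0,0]},{"grip":1,"delta_pos":[-0.65,0.4,-0.55],"rotation":[0,0,0]},{"grip":1,"delta_pos":[-0.95,0.6,-0.8],"rotation":[0,0,0]}]' >/dev/null
python3 -m creep '[{"grip":1,"delta_pos":[-0.3,0.2,-0.25],"rotation":[0,0,0]},{"grip":1,"delta_pos":[-0.6,0.4,-0.5],"rotation":[0,0,0]},{"grip":1,"delta_pos":[-0.9,0.6,-0.75],"rotation":[0,0,0]},{"grip":1,"delta_pos":[-1,0.65,-0.82],"rotation":[0,0,0]}]' >/dev/null
python3 -m creep '[{"grip":1,"delta_pos":[-0.3,0.2,-0.25],"rotation":[0,0,0]},{"grip":1,"delta_pos":[-0.6,0.4,-0.5],"rotation":[0,0,0]},{"grip":1,"delta_pos":[-0.85,0.55,-0.7],"rotation":[0,0,0]},{"grip":1,"delta_pos":[-0.96,0.63,-0.8],"rotation":[0,0,0]},{"grip":1,"delta_pos":[-0.96,0.63,-0.8],"rotation":[0,0,0]}]'
python3 -m creep '[{"grip":1,"delta_pos":[0,0,0],"rotation":[0,0,0]},{"grip":1,"delta_pos":[0,0,0],"rotation":[0,0,0]}]'
python3 - <<'E'
from plant import ctrl
from h import *
o,R=st(ctrl,[.5198,.1916,.12]);st(ctrl,[.5198,.1916,.07])
T=snap(ctrl,"top");S=snap(ctrl,"side")
cv2.imwrite("pics/over.png",np.vstack([cv2.resize(T.c[180:260,220:400,::-1],(720,320),interpolation=2),cv2.resize(S.c[160:300,270:450,::-1],(720,560),interpolation=2)[:280]]))
E
```

```text
clock: 13.0
tool_pos: [0.5203, 0.193, 0.1808]
orientation: [-180.0, -44.8, -98.9]
force: [-0.0, -0.2, -1.9]
opening: 0.0429
gripper_force: 30.0
clock: 13.2
tool_pos: [0.5203, 0.1898, 0.1809]
orientation: [180.0, -44.9, -99.1]
force: [-0.5, -1.0, -1.2]
opening: 0.043
gripper_force: 30.0
t 13.2 p [0.5203 0.1898 0.1809] rpy [180.   -44.94 -99.07] F [-0.5 -1.  -1.2] open 0.043 gf 30.0 j [ 53.4  31.4 -10.7  19.  -89.5 -69.9]
to go /tool units: [-0.443  0.008  0.419]
t 13.2 p [0.5203 0.1898 0.1809] rpy [180.   -44.94 -99.07] F [-0.5 -1.  -1.2] open 0.043 gf 30.0 j [ 53.4  31.4 -10.7  19.  -89.5 -69.9]
to go /tool units: [-0.796  0.008  0.773]
```

View pics/over.png

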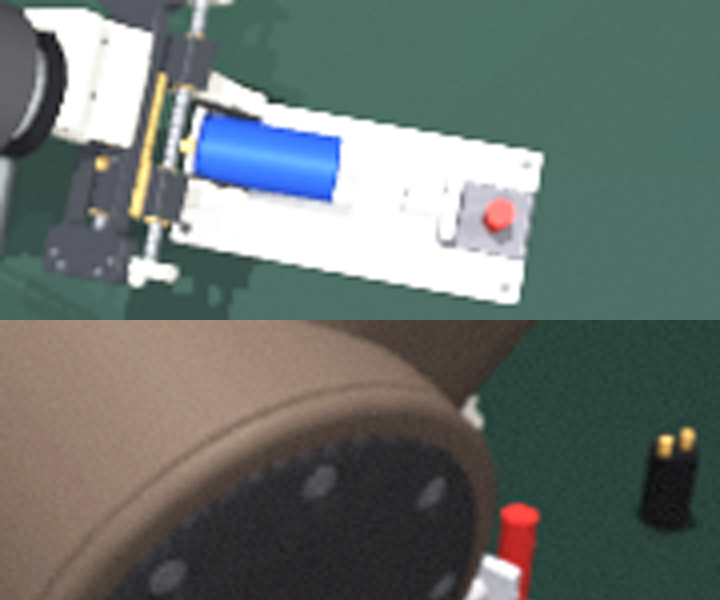

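```bash
python3 - <<'E'
from plant import ctrl
from h import *
T=snap(ctrl,"top"); yaw=np.radians(-8.96); ex=np.array([np.cos(yaw),np.sin(yaw)]);ey=np.array([-ex[1],ex[0]]); o=np.array([.5163,.1743])
f=lambda X:(((X[:2]-o)@ex).round(4),((X[:2]-o)@ey).round(4))
h=T.hsv(); m=(h[...,0]>105)&(h[...,0]<130)&(h[...,1]>120)&(h[...,2]>60)
x=max(blobs(m,(250,195,320,240)),key=lambda b:b[0][4]); pts=cv2.findContours(x[2].astype(np.uint8),0,2)[0][0][:,0].astype(float)
P=np.array([T.plane(p,.182)[:2] for p in pts],np.float32); r=cv2.minAreaRect(P); print(r,[f(q) for q in cv2.boxPoints(r)])
m=((h[...,0]<12)|(h[...,0]>168))&(h[...,1]>90)
for x in blobs(m,(330,220,360,245)): print("handle",f(T.plane(x[1],.097)))
ob=ctrl.get_obs(); print("tcp",f(ob["tool_pos"]))
E
```

```text
((0.5182040929794312, 0.17642751336097717), (0.09018831700086594, 0.043218743056058884), 81.97533416748047) [(np.float64(-0.0193), np.float64(-0.043)), (np.float64(0.0239), np.float64(-0.0423)), (np.float64(0.0224), np.float64(0.0478)), (np.float64(-0.0208), np.float64(0.0471))]
handle (np.float64(-0.0019), np.float64(-0.1521))
tcp (np.float64(0.0015), np.float64(0.016))
```

```bash
python3 -m creep '[{"grip":1,"delta_pos":[-0.12,0.01,0.1],"rotation":[0,0,0]},{"grip":1,"delta_pos":[-0.3,0.01,0.27],"rotation":[0,0,0]},{"grip":1,"delta_pos":[-0.5,0.01,0.47],"rotation":[0,0,0]},{"grip":1,"delta_pos":[-0.7,0.01,0.67],"rotation":[0,0,0]},{"grip":1,"delta_pos":[-0.73,0.01,0.7],"rotation":[0,0,0]}]'
python3 -m creep '[{"grip":1,"delta_pos":[0,0,0],"rotation":[0,0,0]},{"grip":1,"delta_pos":[0,0,0],"rotation":[0,0,0]}]' >/dev/null
python3 - <<'E'
from plant import ctrl
from h import *
o,R=st(ctrl,[.5198,.1916,.07])
E
```

```text
clock: 13.85
tool_pos: [0.5178, 0.1915, 0.0759]
orientation: [179.7, -45.3, -98.8]
force: [-0.9, -0.0, -1.8]
opening: 0.0428
gripper_force: 30.0
t 14.05 p [0.5199 0.1936 0.0802] rpy [-179.94  -44.96  -98.99] F [ 0.3 -0.5 -1.8] open 0.0425 gf 30.0 j [ 53.7  37.6 -14.6  19.3 -79.9 -73.4]
to go /tool units: [-0.058 -0.002  0.086]
```

```bash
python3 -m creep '[{"grip":1,"delta_pos":[-0.02,0,0.03],"rotation":[0,0,0]},{"grip":1,"delta_pos":[-0.04,0,0.06],"rotation":[0,0,0]},{"grip":1,"delta_pos":[-0.055,0,0.08],"rotation":[0,0,0]},{"grip":1,"delta_pos":[-0.055,0,0.08],"rotation":[0,0,0]},{"grip":1,"delta_pos":[-0.055,0,0.08],"rotation":[0,0,0]}]'
python3 -m creep '[{"grip":1,"delta_pos":[0,0,0],"rotation":[0,0,0]},{"grip":1,"delta_pos":[0,0,0],"rotation":[0,0,0]}]'
```

```text
clock: 14.55
tool_pos: [0.5194, 0.1915, 0.0706]
orientation: [-179.9, -45.0, -99.0]
force: [0.7, 1.0, 3.8]
opening: 0.0429
gripper_force: 29.9
clock: 14.75
tool_pos: [0.5194, 0.1916, 0.0705]
orientation: [-179.9, -45.0, -99.0]
force: [0.9, 0.9, 5.3]
opening: 0.043
gripper_force: 30.0
```

```bash
python3 -m creep '[{"grip":1,"delta_pos":[-0.007,0,0.007],"rotation":[0,0,0]},{"grip":1,"delta_pos":[-0.007,0,0.007],"rotation":[0,0,0]},{"grip":1,"delta_pos":[-0.007,0,0.007],"rotation":[0,0,0]}]'
python3 -m creep '[{"grip":0.4,"delta_pos":[0,0,0],"rotation":[0,0,0]},{"grip":0.3,"delta_pos":[0,0,0],"rotation":[0,0,0]},{"grip":0.2,"delta_pos":[0,0,0],"rotation":[0,0,0]},{"grip":0,"delta_pos":[0,0,0],"rotation":[0,0,0]},{"grip":0,"delta_pos":[0,0,0],"rotation":[0,0,0]}]'
python3 -m creep '[{"grip":0,"delta_pos":[0,0,0],"rotation":[0,0,0]},{"grip":0,"delta_pos":[0,0,0],"rotation":[0,0,0]},{"grip":0,"delta_pos":[0,0,-0.1],"rotation":[0,0,0]},{"grip":0,"delta_pos":[0,0,-0.3],"rotation":[0,0,0]},{"grip":0,"delta_pos":[0,0,-0.6],"rotation":[0,0,0]}]'
```

```text
clock: 15.05
tool_pos: [0.5196, 0.1915, 0.0704]
orientation: [-179.9, -45.0, -99.0]
force: [0.5, 1.3, 10.9]
opening: 0.043
gripper_force: 30.0
clock: 15.55
tool_pos: [0.519, 0.1914, 0.0686]
orientation: [180.0, -45.0, -99.0]
force: [-0.8, 0.8, -1.0]
opening: 0.0777
gripper_force: 0.0
clock: 16.05
tool_pos: [0.5253, 0.2332, 0.1117]
orientation: [179.9, -45.1, -98.9]
force: [1.1, 0.6, 0.3]
opening: 0.0876
gripper_force: 0.0
```

```bash
python3 -m creep '[{"grip":0,"delta_pos":[0.2,0,-0.3],"rotation":[0,0,0]},{"grip":0,"delta_pos":[0.5,0,-0.6],"rotation":[0,0,0]},{"grip":0,"delta_pos":[0.7,0,-0.7],"rotation":[0,-0.08,0]},{"grip":0,"delta_pos":[0.7,0,-0.7],"rotation":[0,-0.16,0]},{"grip":0,"delta_pos":[0.7,0,-0.7],"rotation":[0,-0.24,0]}]' >/dev/null
python3 -m creep '[{"grip":0,"delta_pos":[0.4,0,0],"rotation":[0,-0.09,0]},{"grip":0,"delta_pos":[0.7,0,0],"rotation":[0,-0.18,0]},{"grip":0,"delta_pos":[1,0,0],"rotation":[0,-0.26,0]},{"grip":0,"delta_pos":[1,0,0],"rotation":[0,-0.26,0]},{"grip":0,"delta_pos":[1,0,0],"rotation":[0,-0.26,0]}]' 
python3 - <<'E'
from plant import ctrl
from h import *
o,R=st(ctrl,[.4918,.0235,.086])
T=snap(ctrl,"top");S=snap(ctrl,"side")
cv2.imwrite("pics/laid.png",np.vstack([cv2.resize(T.c[180:260,220:400,::-1],(720,320),interpolation=2),cv2.resize(S.c[200:310,290:470,::-1],(720,440),interpolation=2)[:280]]))
E
```

```text
clock: 17.05
tool_pos: [0.5117, 0.1415, 0.2522]
orientation: [-179.8, 0.1, -99.1]
force: [-0.7, 0.7, -0.4]
opening: 0.0873
gripper_force: 0.0
t 17.05 p [0.5117 0.1415 0.2522] rpy [-1.7985e+02  1.5000e-01 -9.9110e+01] F [-0.7  0.7 -0.4] open 0.0873 gf 0.0 j [ 36.6   5.8 -15.3   0.  -68.7 -45.8]
to go /tool units: [1.201 0.014 1.659]
```

View pics/laid.png

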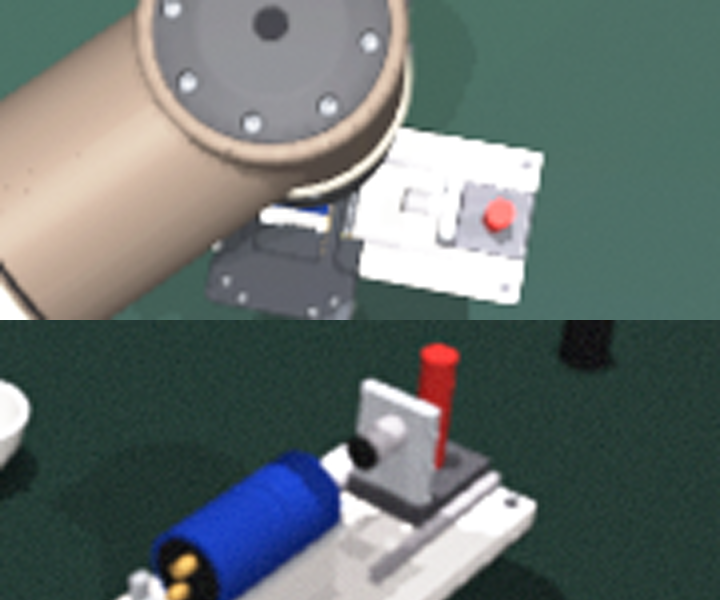

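The side view shows the can lying in the V, with terminals at crop (185,580) towards the stop. The clamp is open behind it with the handle at (440,355). Next I grip the handle.

```bash
python3 -m creep '[{"grip":0,"delta_pos":[0.4,0,0.1],"rotation":[0,0,0]},{"grip":0,"delta_pos":[0.8,0,0.3],"rotation":[0,0,0]},{"grip":0,"delta_pos":[1,0.01,0.5],"rotation":[0,0,0]},{"grip":0,"delta_pos":[1,0.01,0.5],"rotation":[0,0,0]}]' >/dev/null
python3 -m creep '[{"grip":0,"delta_pos":[0.2,0,0],"rotation":[0,0,0]},{"grip":0.2,"delta_pos":[0.21,0,0.3],"rotation":[0,0,0]},{"grip":0.3,"delta_pos":[0.21,0,0.6],"rotation":[0,0,0]},{"grip":0.4,"delta_pos":[0.21,0,0.8],"rotation":[0,0,0]},{"grip":0.4,"delta_pos":[0.21,0,0.8],"rotation":[0,0,0]}]'
python3 - <<'E'
from plant import ctrl
from h import *
o,R=st(ctrl,[.4922,.0225,.086])
E
```

```text
clock: 18.05
tool_pos: [0.4902, 0.0242, 0.117]
orientation: [179.7, -0.2, -98.9]
force: [-0.0, 0.2, -0.6]
opening: 0.0611
gripper_force: 0.0
t 18.05 p [0.4902 0.0242 0.117 ] rpy [179.67  -0.21 -98.86] F [-0.   0.2 -0.6] open 0.0611 gf 0.0 j [ 25.8   9.4 -30.4  -0.  -50.5 -34.7]
to go /tool units: [ 0.013 -0.024  0.31 ]
```

```bash
python3 -m creep '[{"grip":0.4,"delta_pos":[0.01,-0.01,0.2],"rotation":[0,0,0]},{"grip":0.6,"delta_pos":[0.01,-0.01,0.31],"rotation":[0,0,0]},{"grip":0.8,"delta_pos":[0.01,-0.01,0.31],"rotation":[0,0,0]},{"grip":1,"delta_pos":[0.01,-0.01,0.31],"rotation":[0,0,0]},{"grip":1,"delta_pos":[0.01,-0.01,0.31],"rotation":[0,0,0]}]'
python3 -m creep '[{"grip":1,"delta_pos":[0,0,0],"rotation":[0,0,0]},{"grip":1,"delta_pos":[0,0,0],"rotation":[0,0,0]},{"grip":1,"delta_pos":[0,0,0],"rotation":[0,0,0]},{"grip":1,"delta_pos":[0,0,0],"rotation":[0,0,0]}]'
python3 -m creep '[{"grip":1,"delta_pos":[-0.05,0,0],"rotation":[0,0,0]},{"grip":1,"delta_pos":[-0.12,0,0],"rotation":[0,0,0]},{"grip":1,"delta_pos":[-0.19,0,0],"rotation":[0,0,0]},{"grip":1,"delta_pos":[-0.26,0,0],"rotation":[0,0,0]},{"grip":1,"delta_pos":[-0.32,0,0],"rotation":[0,0,0]}]'
python3 -m creep '[{"grip":1,"delta_pos":[-0.03,0,0],"rotation":[0,0,0]},{"grip":1,"delta_pos":[-0.06,0,0],"rotation":[0,0,0]},{"grip":1,"delta_pos":[-0.08,0,0],"rotation":[0,0,0]},{"grip":1,"delta_pos":[-0.08,0,0],"rotation":[0,0,0]}]'
python3 - <<'E'
from plant import ctrl
from h import *
o,R=st(ctrl)
E
```

```text
clock: 18.55
tool_pos: [0.4931, 0.0227, 0.0899]
orientation: [-179.9, 0.0, -98.9]
force: [-0.3, -0.3, -0.0]
opening: 0.0261
gripper_force: 0.0
clock: 18.95
tool_pos: [0.4936, 0.0225, 0.0898]
orientation: [-179.9, 0.1, -98.9]
force: [4.0, -0.4, 4.3]
opening: 0.0162
gripper_force: 30.0
clock: 19.45
tool_pos: [0.4985, 0.0539, 0.0898]
orientation: [-179.9, -0.0, -98.9]
force: [5.6, -3.4, 4.3]
opening: 0.0166
gripper_force: 30.0
clock: 19.85
tool_pos: [0.4997, 0.0619, 0.0898]
orientation: [-179.9, 0.0, -98.9]
force: [4.4, -1.8, 3.9]
opening: 0.0166
gripper_force: 30.0
t 19.85 p [0.4997 0.0619 0.0898] rpy [-1.7989e+02  2.0000e-02 -9.8930e+01] F [ 4.4 -1.8  3.9] open 0.0166 gf 30.0 j [ 29.5  12.3 -31.2   0.1 -46.4 -38.5]
```

```bash
python3 -m creep '[{"grip":1,"delta_pos":[-0.02,0,0],"rotation":[0,0,0]},{"grip":1,"delta_pos":[-0.04,0,0],"rotation":[0,0,0]},{"grip":1,"delta_pos":[-0.05,0,0],"rotation":[0,0,0]},{"grip":1,"delta_pos":[-0.05,0,0],"rotation":[0,0,0]}]' | grep -E "pos|force"
for i in 1 2; do python3 -m creep '[{"grip":1,"delta_pos":[-0.01,0,0],"rotation":[0,0,0]},{"grip":1,"delta_pos":[-0.01,0,0],"rotation":[0,0,0]},{"grip":1,"delta_pos":[-0.01,0,0],"rotation":[0,0,0]}]' | grep -E "pos|force"; done
```

```text
tool_pos: [0.5005, 0.0666, 0.0898]
force: [4.5, -3.7, 6.0]
gripper_force: 30.0
tool_pos: [0.5006, 0.0675, 0.0898]
force: [5.2, -3.8, 4.1]
gripper_force: 30.0
tool_pos: [0.5008, 0.0684, 0.0898]
force: [4.1, -4.3, 5.6]
gripper_force: 30.0
```

```bash
python3 -m creep '[{"grip":1,"delta_pos":[-0.01,0,0],"rotation":[0,0,0]},{"grip":1,"delta_pos":[-0.01,0,0],"rotation":[0,0,0]},{"grip":1,"delta_pos":[-0.01,0,0],"rotation":[0,0,0]}]' | grep -E "pos|force"
python3 -m creep '[{"grip":1,"delta_pos":[-0.01,0,0],"rotation":[0,0,0]},{"grip":1,"delta_pos":[-0.01,0,0],"rotation":[0,0,0]},{"grip":1,"delta_pos":[-0.01,0,0],"rotation":[0,0,0]}]' | grep -E "pos|force"
```

```text
tool_pos: [0.5009, 0.0694, 0.0898]
force: [4.6, -5.0, 5.1]
gripper_force: 30.0
tool_pos: [0.501, 0.0703, 0.0898]
force: [5.1, -5.4, 5.9]
gripper_force: 30.0
```

```bash
python3 - <<'E'
from plant import ctrl
from h import *
S=snap(ctrl,"side"); T=snap(ctrl,"top")
cv2.imwrite("pics/cl.png",np.vstack([cv2.resize(T.c[180:260,220:400,::-1],(720,320),interpolation=2),cv2.resize(S.c[220:310,290:430,::-1],(560,360),interpolation=2)[:280].copy() if 0 else cv2.resize(S.c[230:300,290:470,::-1],(720,280),interpolation=2)]))
E
```

```text
(no output)
```

View pics/cl.png

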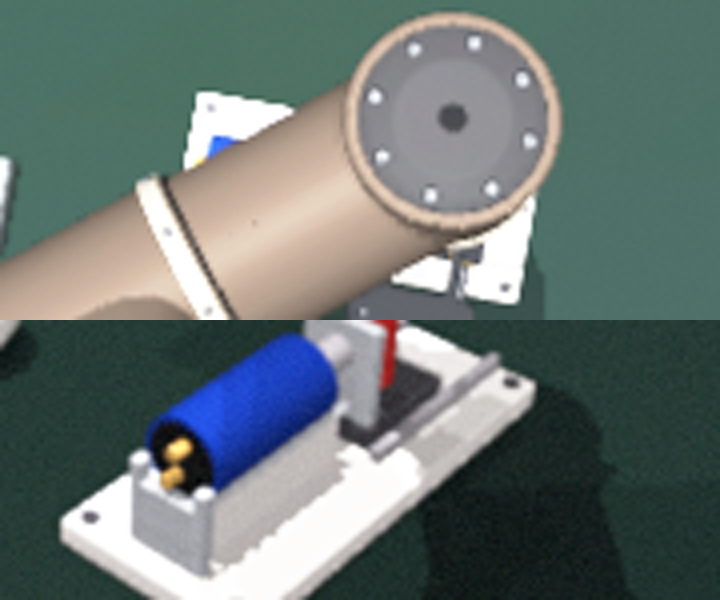

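The pad now touches the underside at crop (335,350) and the rim is close to the stop. I'll keep on in small steps, watching the force.

```bash
python3 -m creep '[{"grip":1,"delta_pos":[-0.01,0,0],"rotation":[0,0,0]},{"grip":1,"delta_pos":[-0.015,0,0],"rotation":[0,0,0]},{"grip":1,"delta_pos":[-0.015,0,0],"rotation":[0,0,0]}]' | grep -E "pos|force"
python3 -m creep '[{"grip":1,"delta_pos":[-0.01,0,0],"rotation":[0,0,0]},{"grip":1,"delta_pos":[-0.01,0,0],"rotation":[0,0,0]},{"grip":1,"delta_pos":[-0.01,0,0],"rotation":[0,0,0]}]' | grep -E "pos|force"
```

```text
tool_pos: [0.5013, 0.0718, 0.0898]
force: [4.3, -4.8, 5.4]
gripper_force: 30.0
tool_pos: [0.5015, 0.0728, 0.0898]
force: [6.0, -5.2, 5.3]
gripper_force: 30.0
```

```bash
python3 -m creep '[{"grip":1,"delta_pos":[-0.01,0,0],"rotation":[0,0,0]},{"grip":1,"delta_pos":[-0.01,0,0],"rotation":[0,0,0]},{"grip":1,"delta_pos":[-0.01,0,0],"rotation":[0,0,0]}]' | grep -E "pos|force"
python3 -m creep '[{"grip":1,"delta_pos":[-0.01,0,0],"rotation":[0,0,0]},{"grip":1,"delta_pos":[-0.01,0,0],"rotation":[0,0,0]},{"grip":1,"delta_pos":[-0.01,0,0],"rotation":[0,0,0]}]' | grep -E "pos|force"
```

```text
tool_pos: [0.5015, 0.0731, 0.0898]
force: [6.5, -7.0, 5.8]
gripper_force: 30.0
tool_pos: [0.5015, 0.0733, 0.0898]
force: [7.0, -12.3, 5.6]
gripper_force: 30.0
```

```bash
python3 -m creep '[{"grip":1,"delta_pos":[-0.005,0,0],"rotation":[0,0,0]},{"grip":1,"delta_pos":[-0.005,0,0],"rotation":[0,0,0]}]' | grep -E "pos|force"
python3 -m creep '[{"grip":0.9,"delta_pos":[0,0,0],"rotation":[0,0,0]},{"grip":0.7,"delta_pos":[0,0,0],"rotation":[0,0,0]},{"grip":0.5,"delta_pos":[0,0,0],"rotation":[0,0,0]},{"grip":0.3,"delta_pos":[0,0,0],"rotation":[0,0,0]},{"grip":0,"delta_pos":[0,0,0],"rotation":[0,0,0]}]' | grep -E "pos|force|open"
python3 -m creep '[{"grip":0,"delta_pos":[0,0,0],"rotation":[0,0,0]},{"grip":0,"delta_pos":[0,0,-0.3],"rotation":[0,0,0]},{"grip":0,"delta_pos":[0,0,-0.7],"rotation":[0,0,0]},{"grip":0,"delta_pos":[0,0,-1],"rotation":[0,0,0]},{"grip":0,"delta_pos":[0,0,-1],"rotation":[0,0,0]}]' | grep -E "pos|force"
python3 - <<'E'
from plant import ctrl
from h import *
o,R=st(ctrl,[.403,.400,.18])
E
```

```text
tool_pos: [0.5014, 0.0733, 0.0898]
force: [7.6, -15.3, 5.5]
gripper_force: 30.0
tool_pos: [0.5002, 0.0756, 0.0886]
force: [0.2, 1.0, 0.1]
opening: 0.0427
gripper_force: 0.0
tool_pos: [0.5031, 0.0766, 0.1934]
force: [0.7, -0.3, -0.5]
gripper_force: 0.0
t 23.95 p [0.5031 0.0766 0.1934] rpy [-179.63    0.22  -98.91] F [ 0.7 -0.3 -0.5] open 0.0824 gf 0.0 j [ 30.9   6.  -23.1   0.1 -60.4 -39.8]
to go /tool units: [-3.039  1.491  0.136]
```

```bash
python3 -m creep '[{"grip":0.5,"delta_pos":[-0.4,0.2,0],"rotation":[0,0,0]},{"grip":0.8,"delta_pos":[-0.8,0.4,0],"rotation":[0,0,0]},{"grip":1,"delta_pos":[-1,0.5,0],"rotation":[0,0,0]}]' >/dev/null
python3 -m creep '[{"grip":1,"delta_pos":[-0.4,0.2,0],"rotation":[0,0,0]},{"grip":1,"delta_pos":[-0.8,0.4,0],"rotation":[0,0,0]},{"grip":1,"delta_pos":[-1,0.5,0],"rotation":[0,0,0]}]' >/dev/null
python3 -m creep '[{"grip":1,"delta_pos":[-0.4,0.2,0],"rotation":[0,0,0]},{"grip":1,"delta_pos":[-0.8,0.4,0],"rotation":[0,0,0]},{"grip":1,"delta_pos":[-1,0.5,0],"rotation":[0,0,0]},{"grip":1,"delta_pos":[-1,0.5,0],"rotation":[0,0,0]},{"grip":1,"delta_pos":[-1,0.5,0],"rotation":[0,0,0]}]' >/dev/null
python3 - <<'E'
from plant import ctrl
from h import *
o,R=st(ctrl,[.408,.4135,.102]); print("along push:",R.inv().apply([np.cos(np.radians(7.3)),-np.sin(np.radians(7.3)),0]).round(3))
E
```

```text
t 25.05 p [0.3988 0.3952 0.1881] rpy [ 1.7996e+02 -9.0000e-02 -9.8900e+01] F [ 0.5  0.8 -0.2] open 0.0052 gf 0.0 j [ 64.7  11.6 -16.9  -0.  -61.5 -73.6]
to go /tool units: [-0.197 -0.063  0.861]
along push: [-0.028 -1.    -0.001]
```

```bash
python3 -m creep '[{"grip":1,"delta_pos":[-0.2,-0.03,0],"rotation":[0,0,0]},{"grip":1,"delta_pos":[-0.2,-0.05,0.4],"rotation":[0,0,0]},{"grip":1,"delta_pos":[-0.2,-0.05,0.8],"rotation":[0,0,0]},{"grip":1,"delta_pos":[-0.2,-0.05,0.86],"rotation":[0,0,0]},{"grip":1,"delta_pos":[-0.2,-0.05,0.86],"rotation":[0,0,0]}]'
python3 -m creep '[{"grip":1,"delta_pos":[0,-0.15,0],"rotation":[0,0,0]},{"grip":1,"delta_pos":[0,-0.3,0],"rotation":[0,0,0]},{"grip":1,"delta_pos":[-0.01,-0.45,0],"rotation":[0,0,0]},{"grip":1,"delta_pos":[-0.01,-0.6,0],"rotation":[0,0,0]},{"grip":1,"delta_pos":[-0.02,-0.75,0],"rotation":[0,0,0]}]'
python3 - <<'E'
from plant import ctrl
from h import *
S=snap(ctrl,"side")
for x in blobs(red(S.hsv()),(220,290,400,400)): print(x[0],x[1])
st(ctrl,[.503,.401,.102])
E
```

```text
clock: 25.55
tool_pos: [0.4076, 0.4127, 0.1024]
orientation: [180.0, -0.2, -99.0]
force: [-0.0, -0.4, 0.2]
opening: 0.0006
gripper_force: 0.0
clock: 26.05
tool_pos: [0.4866, 0.406, 0.1119]
orientation: [-179.6, 0.4, -98.8]
force: [-5.7, -14.0, 57.0]
opening: 0.0007
gripper_force: 30.6
[281, 315, 14, 11, 87] [286.34 321.1 ]
t 26.1 p [0.4895 0.4056 0.1128] rpy [-179.42    0.37  -98.81] F [ -1.  -13.8  50.1] open 0.0003 gf 26.6 j [ 57.4  21.7 -13.6   0.5 -54.1 -66.5]
to go /tool units: [ 0.026 -0.14   0.109]
```

```bash
python3 -m creep '[{"grip":1,"delta_pos":[0,0.1,-0.2],"rotation":[0,0,0]},{"grip":1,"delta_pos":[0,0.3,-0.5],"rotation":[0,0,0]},{"grip":1,"delta_pos":[0,0.6,-0.8],"rotation":[0,0,0]},{"grip":1,"delta_pos":[0,0.8,-0.8],"rotation":[0,0,0]},{"grip":1,"delta_pos":[0,0.8,-0.8],"rotation":[0,0,0]}]'
python3 - <<'E'
from plant import ctrl
from h import *
S=snap(ctrl,"side");T=snap(ctrl,"top")
for x in blobs(red(S.hsv()),(220,290,400,400)): print("S",x[0],x[1])
for x in blobs(red(T.hsv()),(180,200,240,260)): print("T",x[0],x[1],T.plane(x[1],.1).round(3))
cv2.imwrite("pics/sw.png",cv2.resize(S.c[200:400,200:400,::-1],(600,600),interpolation=2))
st(ctrl)
E
```

```text
clock: 26.6
tool_pos: [0.4026, 0.4179, 0.1857]
orientation: [-179.9, 0.3, -98.9]
force: [1.1, -0.2, -0.3]
opening: 0.0003
gripper_force: 0.0
S [280, 307, 18, 19, 268] [288.58 316.09]
T [202, 224, 8, 9, 38] [206.16 228.53] [0.494 0.4   0.1  ]
t 26.7 p [0.4036 0.4172 0.1841] rpy [-1.7996e+02  9.0000e-02 -9.8950e+01] F [-0.1  0.2  0.6] open 0.0004 gf 0.0 j [ 65.3  13.5 -15.1   0.  -61.3 -74.2]
```

View pics/sw.png

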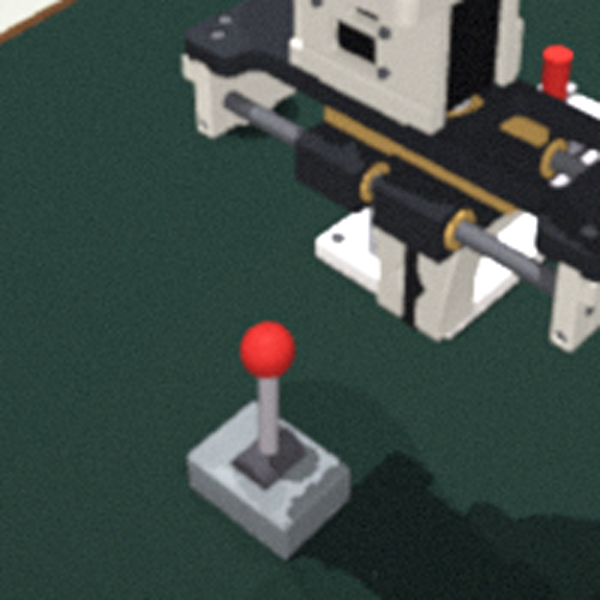

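The lever stands midway, ball at crop (267,348). The finger's sloped back pushed the ball down on its shaft instead of sideways. I'll turn the tool 90° and push with the flat side of the fingers.

```bash
python3 -m creep '[{"grip":1,"delta_pos":[0,0,0],"rotation":[0,0,-0.09]},{"grip":1,"delta_pos":[0,0,0],"rotation":[0,0,-0.18]},{"grip":1,"delta_pos":[0,0,0],"rotation":[0,0,-0.27]},{"grip":1,"delta_pos":[0,0,0],"rotation":[0,0,-0.36]},{"grip":1,"delta_pos":[0,0,0],"rotation":[0,0,-0.45]}]' >/dev/null
python3 -m creep '[{"grip":1,"delta_pos":[0,0,0],"rotation":[0,0,-0.09]},{"grip":1,"delta_pos":[0,0,0],"rotation":[0,0,-0.18]},{"grip":1,"delta_pos":[0,0,0],"rotation":[0,0,-0.27]},{"grip":1,"delta_pos":[0,0,0],"rotation":[0,0,-0.36]},{"grip":1,"delta_pos":[0,0,0],"rotation":[0,0,-0.45]}]' >/dev/null
python3 -m creep '[{"grip":1,"delta_pos":[0,0,0],"rotation":[0,0,-0.08]},{"grip":1,"delta_pos":[0,0,0],"rotation":[0,0,-0.12]},{"grip":1,"delta_pos":[0,0,0],"rotation":[0,0,-0.12]}]' >/dev/null
python3 - <<'E'
from plant import ctrl
from h import *
o,R=st(ctrl,[.4504,.4062,.092]); print(R.inv().apply([np.cos(np.radians(7.3)),-np.sin(np.radians(7.3)),0]).round(3))
E
```

```text
t 28.0 p [0.404  0.4166 0.1825] rpy [ 1.7995e+02  1.0000e-02 -7.1800e+00] F [-0.1 -0.3  0.2] open 0.0007 gf 0.0 j [ 65.2  13.6 -15.1   0.  -61.3  17.6]
to go /tool units: [0.474 0.045 0.905]
[ 1.     0.002 -0.   ]
```

```bash
python3 -m creep '[{"grip":1,"delta_pos":[0.15,0.04,0.3],"rotation":[0,0,0]},{"grip":1,"delta_pos":[0.3,0.04,0.6],"rotation":[0,0,0]},{"grip":1,"delta_pos":[0.42,0.04,0.9],"rotation":[0,0,0]},{"grip":1,"delta_pos":[0.42,0.04,0.9],"rotation":[0,0,0]}]'
python3 -m creep '[{"grip":1,"delta_pos":[0.08,0,0],"rotation":[0,0,0]},{"grip":1,"delta_pos":[0.16,0,0],"rotation":[0,0,0]},{"grip":1,"delta_pos":[0.24,0,0],"rotation":[0,0,0]},{"grip":1,"delta_pos":[0.32,0,0],"rotation":[0,0,0]}]'
python3 - <<'E'
from plant import ctrl
from h import *
st(ctrl,[.509,.3985,.092])
E
```

```text
clock: 28.4
tool_pos: [0.444, 0.4049, 0.0883]
orientation: [179.6, 0.2, -7.4]
force: [-0.4, -0.7, 0.2]
opening: 0.0005
gripper_force: 0.0
clock: 28.8
tool_pos: [0.4767, 0.4044, 0.0944]
orientation: [-179.9, -0.1, -7.2]
force: [-1.6, 0.2, 1.2]
opening: 0.0001
gripper_force: 0.5
t 28.8 p [0.4767 0.4044 0.0944] rpy [-1.7988e+02 -5.0000e-02 -7.1700e+00] F [-1.6  0.2  1.2] open 0.0001 gf 0.5 j [ 58.2  22.2 -15.5   0.  -52.2  24.7]
to go /tool units: [0.328 0.019 0.024]
```

Light force now; I'll push on in small steps.

```bash
python3 -m creep '[{"grip":1,"delta_pos":[0.05,0.01,0],"rotation":[0,0,0]},{"grip":1,"delta_pos":[0.1,0.02,0],"rotation":[0,0,0]},{"grip":1,"delta_pos":[0.15,0.02,0],"rotation":[0,0,0]},{"grip":1,"delta_pos":[0.15,0.02,0],"rotation":[0,0,0]}]' | grep -E "pos|force"
python3 -m creep '[{"grip":1,"delta_pos":[0.05,0,0],"rotation":[0,0,0]},{"grip":1,"delta_pos":[0.1,0,0],"rotation":[0,0,0]},{"grip":1,"delta_pos":[0.1,0,0],"rotation":[0,0,0]}]' | grep -E "pos|force"
python3 - <<'E'
from plant import ctrl
from h import *
S=snap(ctrl,"side")
for x in blobs(red(S.hsv()),(200,270,400,400)): print("S",x[0],x[1])
for a in (-.5,0,.5): print(a,S.proj([.495+.08*np.sin(a)*.992,.4005-.08*np.sin(a)*.127,.022+.08*np.cos(a)]).round(1))
E
```

```text
tool_pos: [0.4909, 0.3998, 0.093]
force: [-0.4, 1.0, 0.7]
gripper_force: 0.0
tool_pos: [0.5008, 0.3986, 0.0928]
force: [-0.3, 0.0, -0.9]
gripper_force: 0.0
S [267, 309, 7, 10, 41] [270.98 313.61]
-0.5 [309.9 333.4]
0 [290.  315.1]
0.5 [271.7 307.6]
```

```bash
python3 -m creep '[{"grip":1,"delta_pos":[0.04,0,0],"rotation":[0,0,0]},{"grip":1,"delta_pos":[0.07,0,0],"rotation":[0,0,0]},{"grip":1,"delta_pos":[0.07,0,0],"rotation":[0,0,0]}]' | grep -E "pos|force"
python3 -m creep '[{"grip":1,"delta_pos":[0.03,0,0],"rotation":[0,0,0]},{"grip":1,"delta_pos":[0.04,0,0],"rotation":[0,0,0]},{"grip":1,"delta_pos":[0.04,0,0],"rotation":[0,0,0]}]' | grep -E "pos|force"
```

```text
tool_pos: [0.5077, 0.3978, 0.0929]
force: [-0.8, 0.9, -0.2]
gripper_force: 0.0
tool_pos: [0.5114, 0.3973, 0.093]
force: [-0.5, -0.4, -0.4]
gripper_force: 0.1
```

```bash
python3 -m creep '[{"grip":1,"delta_pos":[0.03,0,0],"rotation":[0,0,0]},{"grip":1,"delta_pos":[0.03,0,0],"rotation":[0,0,0]},{"grip":1,"delta_pos":[0.03,0,0],"rotation":[0,0,0]}]' | grep -E "pos|force"
python3 -m creep '[{"grip":1,"delta_pos":[0.03,0,0],"rotation":[0,0,0]},{"grip":1,"delta_pos":[0.03,0,0],"rotation":[0,0,0]},{"grip":1,"delta_pos":[0.03,0,0],"rotation":[0,0,0]}]' | grep -E "pos|force"
python3 - <<'E'
from plant import ctrl
from h import *
S=snap(ctrl,"side")
for x in blobs(red(S.hsv()),(200,270,400,400)): print("S",x[0],x[1])
E
```

```text
tool_pos: [0.5135, 0.397, 0.0929]
force: [-5.2, 0.3, 1.5]
gripper_force: 2.5
tool_pos: [0.5142, 0.3968, 0.0927]
force: [-15.1, 3.6, 7.4]
gripper_force: 8.3
S [261, 304, 10, 14, 74] [264.7  310.49]
```

The lever is at its end stop. I'll retreat and check everything.

```bash
python3 -m creep '[{"grip":1,"delta_pos":[-0.2,0,0],"rotation":[0,0,0]},{"grip":1,"delta_pos":[-0.6,0,-0.1],"rotation":[0,0,0]},{"grip":1,"delta_pos":[-0.8,0,-0.5],"rotation":[0,0,0]},{"grip":1,"delta_pos":[-0.8,0,-0.9],"rotation":[0,0,0]},{"grip":1,"delta_pos":[-0.8,0,-0.9],"rotation":[0,0,0]}]' | grep -E "pos|force"
python3 -m creep '[{"grip":1,"delta_pos":[0,-0.3,-0.4],"rotation":[0,0,0]},{"grip":1,"delta_pos":[0,-0.6,-0.8],"rotation":[0,0,0]},{"grip":1,"delta_pos":[0,-1,-1],"rotation":[0,0,0]},{"grip":1,"delta_pos":[0,-1,-1],"rotation":[0,0,0]},{"grip":1,"delta_pos":[0,-1,-1],"rotation":[0,0,0]}]' | grep -E "pos|force"
python3 - <<'E'
from plant import ctrl
from h import *
S=snap(ctrl,"side");T=snap(ctrl,"top")
bS=[x for x in blobs(red(S.hsv()),(220,270,330,400),60)];bT=[x for x in blobs(red(T.hsv()),(180,190,240,260),15)]
print([(x[0],x[1]) for x in bS+bT])
if bS and bT: print(tri(T,bT[0][1],S,bS[0][1]))
cv2.imwrite("pics/end.png",np.vstack([cv2.resize(T.c[120:270,180:460,::-1],(560,300),interpolation=2),cv2.resize(S.c[140:400,240:460,::-1][:,:],(560,660),interpolation=2)[:300] if 0 else cv2.resize(S.c[150:360,240:460,::-1],(314,300),interpolation=2).copy() if 0 else cv2.resize(S.c[150:350,240:460,::-1],(560,300),interpolation=2)]))
st(ctrl)
E
```

```text
tool_pos: [0.4397, 0.4096, 0.1897]
force: [-0.4, 0.6, 0.3]
gripper_force: 0.0
tool_pos: [0.4504, 0.5065, 0.2825]
force: [0.2, -0.2, -1.2]
gripper_force: 0.0
[([261, 299, 18, 18, 248], array([269.27, 307.79])), ([204, 210, 10, 9, 60], array([208.23, 213.9 ]))]
(array([0.53541878, 0.3985424 , 0.09284804]), np.float64(7.561701004689633e-05))
t 31.9 p [0.4502 0.5049 0.2819] rpy [ 1.7992e+02  4.0000e-02 -7.1800e+00] F [ 0.5 -0.2  0.1] open 0.0002 gf 0.0 j [ 64.7  19.2   5.9  -0.  -76.8  18.1]
```

View pics/end.png

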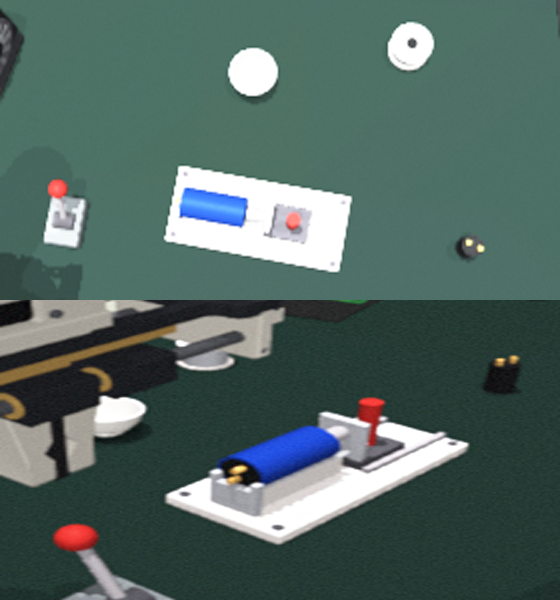

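The can is clamped at the stop with its terminals in the U. The ball is over at +x (0.535, 0.399, 0.093), the other objects are in place, and the arm is clear.

```bash
python3 -c "
from plant import ctrl
print(ctrl.close_job())"
```

```text
the job is handed in; nothing more can be done
None
```

The job is handed in at about 32 s: the can lies clamped against the stop, terminals towards it (about 15 N on the handle at the end), and the fan lever is over to on. My first push on the lever jammed on its ball and put about 57 N on the wrist through the fingers, so I redid it with the flat of the fingers.

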